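# Find the through-bored mallet head and haft it

## Task

Of the three mallet heads on the bench only one has its eye bored right through; the other two are blind. Take the long pin punch from the punch block, try the eyes with it until it goes right down through one, and put the punch back in its socket. Slip the through-bored head down over the handle standing in the vice until it sits home on the shoulder and let go; the other two heads stay standing on the bench.

Things in the scene. Friction and masses are not known exactly. Their poses are not given: they have to be found in the camera images.
- head_1: one of three look-alike mallet heads standing loose on the bench: wooden block 110 long (x) x 50 wide (y) x 62 high, leather on both ends, 0.25 kg. Origin: centre of underside, z up. A round eye 21 in diameter opens in mid top: either through all 62, or blind with a flat floor 41 below the top; which is which changes from run to run, whatever the name. Grip across the 50 mm width.
- head_2: one of three look-alike mallet heads standing loose on the bench: wooden block 110 long (x) x 50 wide (y) x 62 high, leather on both ends, 0.25 kg. Origin: centre of underside, z up. A round eye 21 in diameter opens in mid top: either through all 62, or blind with a flat floor 41 below the top; which is which changes from run to run, whatever the name. Grip across the 50 mm width.
- head_3: one of three look-alike mallet heads standing loose on the bench: wooden block 110 long (x) x 50 wide (y) x 62 high, leather on both ends, 0.25 kg. Origin: centre of underside, z up. A round eye 21 in diameter opens in mid top: either through all 62, or blind with a flat floor 41 below the top; which is which changes from run to run, whatever the name. Grip across the 50 mm width.
- punch: long steel pin punch, 170 long, 0.19 kg, the tallest tool in the punch block, standing upright and loose in its socket. Origin: centre of its lower tip, z up along it. Pin 12 in diameter for the lower 95 (tip bevelled to 8 over 3), then a shank 16 in diameter from 99 to 166 up: grip the shank, about 140 above the tip.
- punch_block: fixed dark wooden block 60 (x) x 170 (y) x 60 high. Origin: centre of its underside, z up. The pin punch's socket is near its -y end; four shorter punches, stuck fast, stand in the other half, at least 55 from the socket along y, tops at most 145 above the bench. Take the punch with the fingers closing along the block's x.
- socket (a point): centre of the mouth of the punch's socket, in the block's top face, 60 above the bench; axes as the block's. The socket is a round hole 15 in diameter and 45 deep, so the standing punch's tip is 15 above the bench.
- shoulder (a point): centre of the shoulder of the wooden mallet handle standing upright, fast in the bench vice; 160 above the bench, z up. Above it rises a round tenon 18 in diameter, 66 high, its last 6 tapering to 11: its end comes 4 proud of a head that is home. The shoulder is about 30 across, the jaws' tops 45 below it. The head may point either way.
- vice: fixed blue bench vice. Origin on the bench midway between the jaws; its x axis runs along the 100 mm wide jaws; the body lies to +y (up to 135), slide, screw and bar to -y (up to 135); nothing of it but the handle is above 115. The handle stands at x = -34, y = 0 of this frame.
Mind the look-alikes: they are no part of the job. What is shaped like the head_3 but turquoise or yellow is not meant.

How it is judged:
By the outcome, as a careful person would: the job done as asked, in the order asked, and still so for the second after the job is handed in, with the robot touching nothing.
It also fails if it takes over 72 s, if anything falls off the work surface, if the arm or the gripper's body presses on something with over 40 N, if the wrist force passes 120 N, or if a joint passes its speed limit or range.

## Robot

A 7-joint arm with a two-finger parallel gripper is mounted at the origin on the work surface. World frame = base frame: x ahead of the robot, y to its left, z up, the work surface at z = 0. Lengths are in m, angles in rad, forces in N, time in s.
With the tool pointing down it reaches from about 0.425 to 0.875 m from the base axis. Payload 4.7 kg.
Tool frame: the origin (TCP) lies at the very end of the fingers, on their centre line; the grasp point (between the pads) lies 19 mm behind it; z points along the fingers, y is the line along which they close (so a half turn about z gives the same grasp; the last joint's range is limited). The gripper opens to 87 mm and grips with 3 to 60 N. Pads are 19 mm wide; open, the fingers measure 117 mm over their backs; the gripper's body (75 mm by 190 mm) begins 51 mm behind the grasp point.
Start: joints at [1.344, 0.321, -0.07, 1.45, 0.023, 1.371, -0.057], TCP at [0.155, -0.631, 0.223] pointing down, gripper open.
Joint ranges: [-2.86, 2.86], [-0.3, 2.09], [-1.38, 1.24], [0.06, 2.45], [-1.56, 4.7], [0.09, 2.05], [-2.69, 2.69]. Speed limits (rad/s): [2.57, 2.57, 3.14, 3.14, 3.14, 3.14, 3.14].

## Interface

Orientations are given as a rotation vector (axis times angle).
In Python, from bench import ctrl gives the robot as it stands.
- The arm moves only by the shell command python3 -m jog 'ROWS' [FORCE]. ROWS is JSON, a list that holds one entry, the list of rows, each a list of 7 numbers: the shift along the tool's x, y, z in mm, then the turn, a rotation vector about the tool's x, y, z in degrees, then the finger opening in mm, from 0 to 87. A call has 1 to 10 rows; each row is the pose to reach, as a shift and turn from the pose commanded when the call began, along the tool's axes at that moment; what a row does not reach only later rows make up. A row lasts 1/10 s, in which the tool goes at most 50 mm and 8.59 degrees, less where a joint would pass 70% of its speed; a pose out of reach is approached as far as the arm can. A call with a gripper value outside its range is refused whole. The fingers move at their own pace and stop on an object; FORCE is the grip in N (left out, the last holds). Time passes only in rows, so rows that repeat a pose let the fingers close. It gives the time, the measured TCP pose, the force, the opening and the grip force at its end, in the units of the state.
- ctrl.get_state(): the state, without advancing time (a new reading comes with each control period).
- ctrl.get_image(name): name is "side" or "top"; returns a dict with "image" (480x640x3 uint8, red, green, blue), "depth" (480x640 float32, m along the optical axis (not along the pixel's ray), 0 where there is no reading), "fov_y" (degrees; the focal length in pixels is half the picture's height over the tangent of half this angle, whatever the lens; pixels are square), "cx", "cy" (the principal point, pixels), "k1" (the pictures are not rectified: a ray, as slopes to the right and down, at radius r is drawn at 1 + k1 r^2 times it, then the intrinsics apply), "rvec" (rotation vector, rad) and "tvec" (3), from world to camera coordinates, as OpenCV has them. Camera axes: x right, y down, z forward; pixel columns grow to the right and rows downward; lengths in m; the calibration is good to about 2 mm. A picture is of the moment at which its call begins.
- ctrl.close_job(): hands the job in; it is judged then, once.
The state is a dict: "time": time; "joint_positions": joint angles; "qd": joint speeds; "joint_torque": joint torques, N m; "position": TCP position; "tool_rot": TCP orientation; "ft_force": force on the tool from outside, world axes, zero at the start; "torque": the same for the moment, N m; "grip_width": opening from 0.0 (shut) to 1.0 (fully open); "grip_force": force on a finger pad.
Only numpy, scipy, OpenCV 4.12 (cv2) and the standard library are available. Lean on these libraries where they do the work, as an engineer would, in place of code of your own. Each camera call takes 0.05 s, during which the arm holds its last target. There are 200 camera calls.

## Working session

There is one attempt and no reset: what is moved stays moved. The work goes in short steps, Python scripts to look and compute and a shell command to move; the robot and the scene stay as the last step left them, time stands still between calls to the robot, and variables do not carry over. Pictures are saved under pics/ and viewed, at most 10 in all, crops included, and the job is handed in when it is done.

```bash
ls; mkdir -p pics; cat > h.py <<'E'
import numpy as np, cv2, pickle
from scipy.spatial.transform import Rotation as R
from bench import ctrl
def grab(name,tag):
    d=ctrl.get_image(name); pickle.dump(d,open(f'pics/{tag}.pkl','wb'))
    cv2.imwrite(f'pics/{tag}.png',d['image'][:,:,::-1]); return d
def load(tag): return pickle.load(open(f'pics/{tag}.pkl','rb'))
def K(d):
    f=240/np.tan(np.radians(d['fov_y'])/2); return np.array([[f,0,d['cx']],[0,f,d['cy']],[0,0,1.]]),np.array([d['k1'],0,0,0,0.])
def rays(d,uv):
    k,D=K(d); n=cv2.undistortPointsIter(np.array(uv,float).reshape(-1,1,2),k,D,None,None,(3,50,1e-10)).reshape(-1,2)
    return np.c_[n,np.ones(len(n))]
def atz(d,uv,z):
    Rm=cv2.Rodrigues(np.array(d['rvec'],float))[0]; c=-Rm.T@np.array(d['tvec']).ravel()
    w=rays(d,uv)@Rm; z=np.broadcast_to(z,len(w)); return c+w*((z-c[2])/w[:,2])[:,None]
def cloud(d):
    Rm=cv2.Rodrigues(np.array(d['rvec'],float))[0]
    uv=np.stack(np.meshgrid(np.arange(640),np.arange(480)),-1).reshape(-1,2)
    p=rays(d,uv)*d['depth'].reshape(-1,1)
    return ((p-np.array(d['tvec']).ravel())@Rm).reshape(480,640,3)
def proj(d,P):
    k,D=K(d); return cv2.projectPoints(np.array(P,float).reshape(-1,1,3),np.array(d['rvec'],float),np.array(d['tvec'],float),k,D)[0].reshape(-1,2)
def tool(target,yaw=None):
    "shift in tool axes mm to reach world target; yaw: desired world direction(deg) of closing axis"
    s=ctrl.get_state(); r=R.from_rotvec(s['tool_rot']); M=r.as_matrix()
    print('pos',np.round(s['position'],4),'y-axis',np.round(M[:,1],3),'z',np.round(M[:,2],3),'t',s['time'])
    print('shift mm',np.round(M.T@(np.array(target)-s['position'])*1000,1))
    if yaw is not None:
        y=np.array([np.cos(np.radians(yaw)),np.sin(np.radians(yaw)),0]); 
        if y@M[:,1]<0:y=-y
        z=np.array([0,0,-1.]);T=np.c_[np.cross(y,z),y,z]
        print('turn deg',np.round(np.degrees(R.from_matrix(M.T@T).as_rotvec()),2))
E
python3 -c "
from h import *
for n in('top','side'):
    d=grab(n,n+'0');print(n,d['fov_y'],d['k1'],-cv2.Rodrigues(np.array(d['rvec'],float))[0].T@np.array(d['tvec']).ravel())
print(ctrl.get_state())"
```

```text
pics
top 57.64389727354153 -0.10865246114676501 [0.28246249 0.17326468 1.30159338]
side 45.629753702284255 0.002582527180785345 [-0.12896523  1.08722224  1.01034801]
{'time': 0.1, 'joint_positions': array([ 1.34409316,  0.32173171, -0.07008236,  1.45154911,  0.02260388,
        1.37081639, -0.05687585]), 'qd': array([-0.00116544, -0.00071578, -0.00010691, -0.00317105,  0.0002292 ,
       -0.00041054, -0.00032257]), 'joint_torque': array([-6.83228955e-04, -4.92571843e+01, -4.06190325e-01, -3.13398886e+01,
       -6.41730800e-02,  3.94737802e-02,  8.10496749e-05]), 'position': array([ 0.15484424, -0.63077217,  0.22158398]), 'tool_rot': array([-3.11716102e+00, -3.77215051e-01,  4.77469622e-04]), 'ft_force': array([ 0.02755779, -0.00774865, -0.16668802]), 'torque': array([0.0006062 , 0.00507974, 0.03661244]), 'grip_force': 0.0, 'grip_width': 1.0007903906644156}
```

View pics/top0.png

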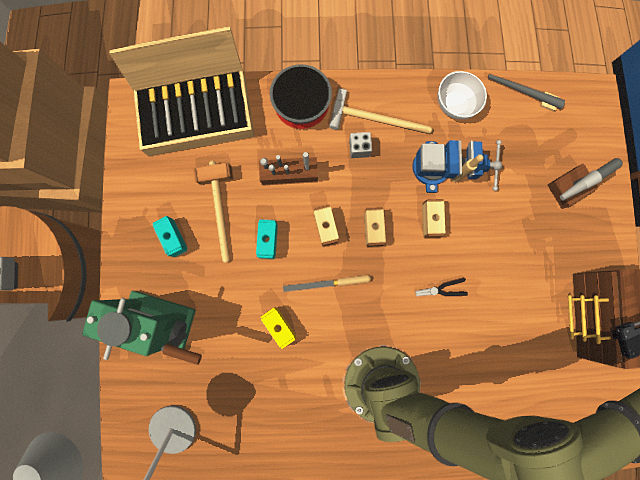

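View pics/side0.png

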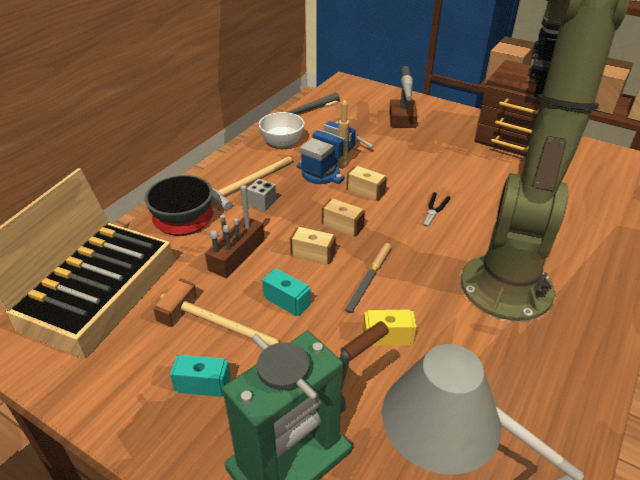

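The top view has the three wooden heads at about (327,226), (375,227) and (435,218). The punch block is at (289,168) with its tall punch towards the right end, and the vice handle is at (474,162). Next I'll measure from an enlarged crop and the depth cloud.

```bash
python3 - <<'E'
from h import *
d=load('top0'); s=load('side0')
im=d['image'][130:255,250:510,::-1]; cv2.imwrite('pics/crop_top.png',cv2.resize(im,None,fx=3,fy=3,interpolation=cv2.INTER_CUBIC))
im=s['image'][85:285,195:395,::-1]; cv2.imwrite('pics/crop_side.png',cv2.resize(im,None,fx=3,fy=3,interpolation=cv2.INTER_CUBIC))
for n,D in(('top',d),('side',s)):
    C=cloud(D); x,y,z=C[...,0],C[...,1],C[...,2]
    print(n,'bench z',np.median(z[(abs(x-.5)<.3)&(abs(y-.2)<.4)&(abs(z)<.01)]))
    reg=(x>.3)&(x<.65)&(y>-.25)&(y<.35)
    # heads: z 55-68mm
    m=((z>.057)&(z<.067)&reg).astype(np.uint8); k,L,st,ce=cv2.connectedComponentsWithStats(m)
    for i in range(1,k):
        if st[i,4]>100:
            p=C[L==i]; r=cv2.minAreaRect((p[:,:2]*1000).astype(np.float32)); print(ce[i].round(),'z',np.median(p[:,2]).round(4),np.round(r[0],1),np.round(r[1],1),round(r[2],1))
    m=((z>.15)&(z<.3)&(x>.3)&(x<.8)&(y>-.3)&(y<.35)).astype(np.uint8); k,L,st,ce=cv2.connectedComponentsWithStats(m)
    for i in range(1,k):
        if st[i,4]>8:
            p=C[L==i]; print('tall',ce[i].round(),st[i,4],'med',np.median(p,0).round(4),'zmax',p[:,2].max().round(4))
            t=p[p[:,2]>p[:,2].max()-.006];print('  top mean',t.mean(0).round(4),len(t))
E
```

```text
top bench z 0.0006437027854022092
[288. 172.] z 0.0609 [627.4 260.5] [ 46.4 170.9] 1.6
[435. 217.] z 0.0619 [ 482.1 -165.4] [ 52.2 109.8] 89.0
[326. 225.] z 0.0622 [466.8 153.6] [110.4  50. ] 13.0
[376. 226.] z 0.0621 [459.2  10.8] [109.9  51. ] 1.9
[266. 238.] z 0.0621 [430.3 325.6] [ 49.8 110. ] 88.1
tall [305. 156.] 48 med [0.6336 0.206  0.1824] zmax 0.1905
  top mean [0.637  0.2063 0.1869] 18
tall [474. 162.] 168 med [ 0.608  -0.242   0.1815] zmax 0.2307
  top mean [ 0.6122 -0.2471  0.2273] 16
side bench z -0.0008020846025980023
[367. 175.] z 0.0605 [ 484.4 -159.5] [ 55.5 109.3] 89.5
[343. 209.] z 0.0607 [462.4  15.4] [109.7  56.9] 1.4
[236. 240.] z 0.0596 [626.5 264. ] [ 46.8 171.6] 0.0
[312. 237.] z 0.0606 [470. 157.] [110.5  57.6] 12.2
[286. 282.] z 0.0608 [433.6 326.3] [ 47.9 111.4] 89.3
tall [344. 114.] 174 med [ 0.6104 -0.2388  0.1806] zmax 0.227
  top mean [ 0.6126 -0.2418  0.2235] 15
tall [243. 192.] 84 med [0.6365 0.2122 0.1719] zmax 0.1867
  top mean [0.6394 0.2091 0.1833] 20
```

View pics/crop_top.png

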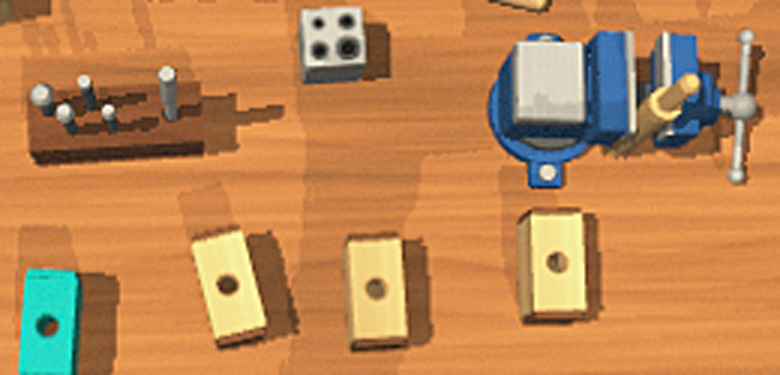

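View pics/crop_side.png

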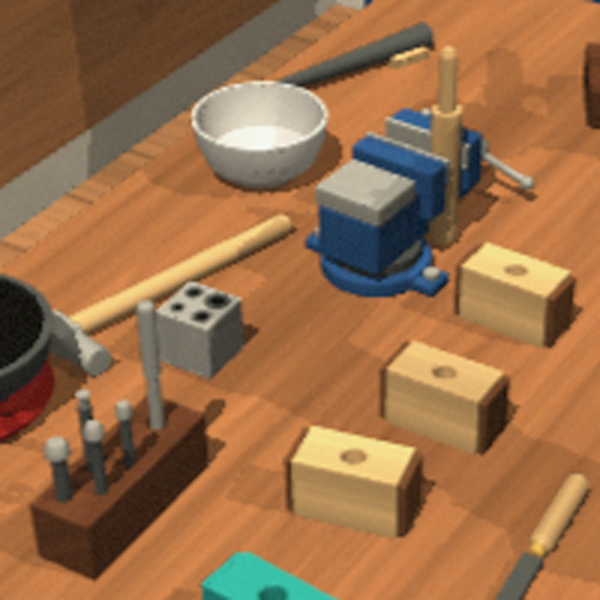

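```bash
cat > m.py <<'E'
from h import *
d=load('top0'); s=load('side0')
T=np.array([[227.5,285],[376,289],[557.5,262],[168,74],[691,83]]);S=np.array([[354,457],[445,372],[516,270],[147,306],[449,50]])
z=[.062,.062,.062,.185,.226]
a=atz(d,(T+.5)/3-.5+[250,130],z); b=atz(s,(S+.5)/3-.5+[195,85],z)
print(np.c_[a[:,:2],b[:,:2],(a-b)[:,:2]].round(4)*1000)
E
python3 m.py
python3 - <<'E'
from h import *
# refine by template: ring fit of dark eye, subpixel
for n in('top0','side0'):
    d=load(n);g=cv2.cvtColor(d['image'],cv2.COLOR_RGB2GRAY).astype(float)
    for P in([.467,.155],[.461,.012],[.484,-.163]):
        c=proj(d,[[*P,.062]])[0]
        u,v=np.meshgrid(np.arange(640),np.arange(480)); w=np.hypot(u-c[0],v-c[1])<9
        gg=g[w]; th=(np.percentile(gg,10)+np.median(gg))/2; dk=np.clip((np.median(gg)-10-gg)/40,0,1)
        print(n,P,'sub-pix centre',[round((q[w]*dk).sum()/dk.sum(),2) for q in(u,v)],atz(d,[[(u[w]*dk).sum()/dk.sum(),(v[w]*dk).sum()/dk.sum()]],.062)[0].round(4))
E
python3 -c "
from h import *
tool([.637,.207,.25],2)"
```

```text
[[ 4.671e+02  1.547e+02  4.669e+02  1.597e+02  2.000e-01 -5.100e+00]
 [ 4.600e+02  1.240e+01  4.603e+02  1.700e+01 -3.000e-01 -4.600e+00]
 [ 4.827e+02 -1.653e+02  4.829e+02 -1.595e+02 -1.000e-01 -5.700e+00]
 [ 6.379e+02  2.043e+02  6.365e+02  2.095e+02  1.400e+00 -5.100e+00]
 [ 6.105e+02 -2.471e+02  6.107e+02 -2.406e+02 -2.000e-01 -6.400e+00]]
top0 [0.467, 0.155] sub-pix centre [np.float64(324.99), np.float64(224.62)] [0.4672 0.1561 0.062 ]
top0 [0.461, 0.012] sub-pix centre [np.float64(374.86), np.float64(225.83)] [0.4606 0.0127 0.062 ]
top0 [0.484, -0.163] sub-pix centre [np.float64(433.53), np.float64(216.95)] [ 0.483  -0.1594  0.062 ]
side0 [0.467, 0.155] sub-pix centre [np.float64(313.29), np.float64(235.26)] [0.4692 0.1531 0.062 ]
side0 [0.461, 0.012] sub-pix centre [np.float64(343.65), np.float64(206.51)] [0.4636 0.0078 0.062 ]
side0 [0.484, -0.163] sub-pix centre [np.float64(366.9), np.float64(173.55)] [ 0.485  -0.1649  0.062 ]
pos [ 0.1548 -0.6308  0.2216] y-axis [ 0.239 -0.971 -0.002] z [-0.001  0.002 -1.   ] t 0.1
shift mm [ 668.1 -698.6  -27.3]
turn deg [-9.00e-02 -6.00e-02 -7.82e+01]
```

Across all five points the two cameras agree in x but differ by about 5 mm in y, which is calibration error. I'll take the mean for now and calibrate against the held punch later.

```bash
python3 -m jog '[[[0,0,-50,0,0,0,87],[0,0,-100,0,0,0,87],[40,-42,-110,0,0,-8,87],[75,-78,-110,0,0,-16,87],[110,-115,-110,0,0,-24,87],[145,-152,-110,0,0,-32,87],[180,-188,-110,0,0,-40,87],[215,-225,-110,0,0,-48,87],[250,-261,-110,0,0,-56,87],[285,-298,-110,0,0,-64,87]]]' 30 && python3 -c "
from h import *
tool([.637,.207,.33],1)"
```

```text
time: 1.1
position: [0.3547, -0.2832, 0.3323]
tool_rot: [2.439, 1.979, -0.001]
ft_force: [1.2, 0.3, -0.2]
grip_width: 0.999
grip_force: 0.0
pos [ 0.3547 -0.2832  0.3323] y-axis [ 0.979 -0.206 -0.   ] z [-0. -0. -1.] t 1.1
shift mm [537.9 175.3   2.1]
turn deg [-1.000e-02  2.000e-02 -1.288e+01]
```

```bash
python3 -m jog '[[[48,16,0,0,0,-2,87],[95,31,0,0,0,-4,87],[142,46,0,0,0,-6,87],[189,62,0,0,0,-8,87],[236,77,0,0,0,-10,87],[283,92,0,0,0,-12,87],[330,108,0,0,0,-12.9,87],[377,123,0,0,0,-12.9,87],[424,138,0,0,0,-12.9,87],[470,153,0,0,0,-12.9,87]]]' && python3 -c "
from h import *
tool([.637,.207,.22],1)"
```

```text
time: 2.1
position: [0.6039, 0.143, 0.332]
tool_rot: [-2.209, -2.234, 0.001]
ft_force: [0.8, -0.8, 1.5]
grip_width: 1.003
grip_force: 0.0
pos [0.6039 0.143  0.332 ] y-axis [ 1.     0.011 -0.   ] z [-0. -0. -1.] t 2.1
shift mm [ 63.6  33.9 112. ]
turn deg [-0.03  0.02 -0.37]
```

```bash
python3 -m jog '[[[32,17,0,0,0,0,87],[63.5,34,0,0,0,-0.4,87],[63.5,34,40,0,0,-0.4,87],[63.5,34,80,0,0,-0.4,70],[63.5,34,120,0,0,-0.4,60],[63.5,34,150,0,0,-0.4,50],[63.5,34,175,0,0,-0.4,50],[63.5,34,196,0,0,-0.4,50],[63.5,34,196,0,0,-0.4,50],[63.5,34,196,0,0,-0.4,50]]]' && python3 -c "
from h import *
grab('side','s1');d=grab('top','t1')
tool([.637,.207,.136],1)
a=cv2.imread('pics/s1.png')[120:290,170:340];b=cv2.imread('pics/t1.png')[80:250,230:400]
cv2.imwrite('pics/v1.png',cv2.resize(np.hstack([a,b]),(800,400)))"
```

```text
time: 3.1
position: [0.6362, 0.2056, 0.1365]
tool_rot: [-2.2, -2.242, 0.001]
ft_force: [0.9, 0.3, 1.0]
grip_width: 0.582
grip_force: 0.0
pos [0.6371 0.2062 0.1381] y-axis [1.    0.019 0.002] z [ 0.002  0.001 -1.   ] t 3.2
shift mm [ 0.8 -0.   2.1]
turn deg [ 0.11 -0.04  0.1 ]
```

View pics/v1.png

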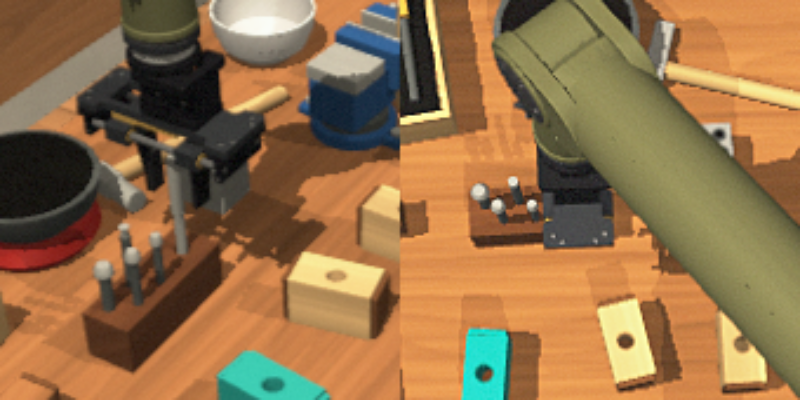

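The side view shows the punch shank between the fingers at about (178,190), clear of the short punches. I'll close and lift.

```bash
python3 -m jog '[[[0,0,0,0,0,0,10],[0,0,0,0,0,0,10],[0,0,0,0,0,0,10],[0,0,0,0,0,0,10],[0,0,0,0,0,0,10],[0,0,0,0,0,0,10],[0,0,0,0,0,0,10],[0,0,0,0,0,0,10]]]' 40; python3 -m jog '[[[0,0,-10,0,0,0,10],[0,0,-30,0,0,0,10],[0,0,-60,0,0,0,10],[0,0,-90,0,0,0,10],[0,0,-110,0,0,0,10],[0,0,-110,0,0,0,10],[0,0,-110,0,0,0,10]]]' && python3 -c "
from h import *
grab('side','s2')
tool([.467,.157,.25],13)
C=cloud(load('s2'));"
```

```text
time: 4.0
position: [0.6367, 0.2056, 0.1366]
tool_rot: [2.2, 2.242, 0.001]
ft_force: [0.5, -0.7, -0.8]
grip_width: 0.174
grip_force: 40.0
time: 4.7
position: [0.6357, 0.2057, 0.246]
tool_rot: [-2.199, -2.243, 0.002]
ft_force: [0.2, 0.5, -3.2]
grip_width: 0.173
grip_force: 40.0
pos [0.6354 0.2053 0.245 ] y-axis [ 1.     0.019 -0.003] z [-0.003 -0.001 -1.   ] t 4.75
shift mm [ -45.  -169.4   -4.5]
turn deg [ -0.15   0.05 -11.89]
```

```bash
python3 -m jog '[[[-10,-38,0,0,0,0,10],[-20,-76,0,0,0,0,10],[-30,-114,0,0,0,0,10],[-38,-143,0,0,0,0,10],[-43,-162,0,0,0,0,10],[-45,-169.5,10,0,0,0,10],[-45,-169.5,25,0,0,0,10],[-45,-169.5,40,0,0,0,10],[-45,-169.5,40,0,0,0,10],[-45,-169.5,40,0,0,0,10]]]' && python3 -c "
from h import *
d=grab('side','s3');e=grab('top','t3')
tool([.467,.157,.197],1)
a=cv2.imread('pics/s3.png')[160:260,260:360];b=cv2.imread('pics/t3.png')[180:280,270:370]
cv2.imwrite('pics/v3.png',cv2.resize(np.hstack([a,b]),(800,400),interpolation=cv2.INTER_CUBIC))"
```

```text
time: 5.75
position: [0.4675, 0.1578, 0.2056]
tool_rot: [-2.198, -2.242, 0.001]
ft_force: [0.7, -0.1, -2.2]
grip_width: 0.175
grip_force: 40.0
pos [0.4681 0.158  0.2066] y-axis [ 1.    0.02 -0.  ] z [-0.     0.001 -1.   ] t 5.85
shift mm [-1.  -1.2  9.6]
turn deg [-0.01 -0.07  0.13]
```

View pics/v3.png

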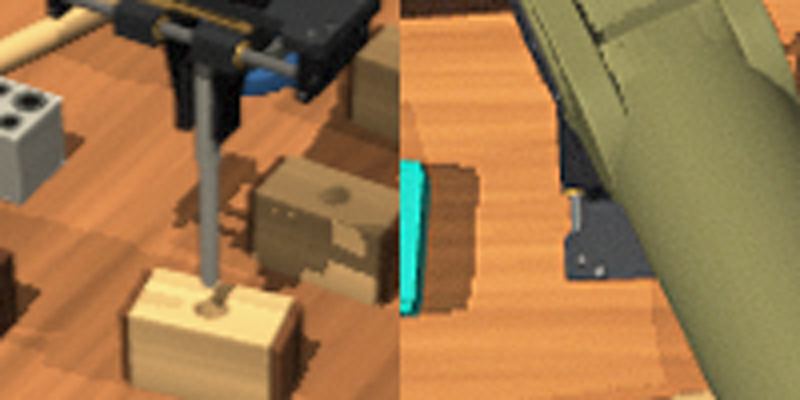

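In the side view the tip is at about (209,284), just above the eye at (209,306). The arm hides it from the top camera, so I'll work out the tip offset from the side view.

```bash
python3 - <<'E'
from h import *
d=load('s3')
px=lambda u,v:[(u+.5)/4-.5+260,(v+.5)/4-.5+160]
print('tip',atz(d,[px(208.5,283)],.085)*1000,'eye',atz(d,[px(210,305)],.062)*1000)
print('punch pins z .12/.15 centre',atz(d,[px(208,213),px(206,142)],[.120,.150])*1000)
print(proj(d,[[.468,.158,z] for z in(.085,.12,.15)]))
E
```

```text
tip [[468.10942297 161.83065198  85.        ]] eye [[470.40427976 156.7412311   62.        ]]
punch pins z .12/.15 centre [[482.57424533 139.25819157 120.        ]
 [501.93618024 110.83235564 150.        ]]
[[312.60156797 229.56246005]
 [312.51781987 218.76758935]
 [312.44385698 209.23502701]]
```

```bash
python3 -m jog '[[[-2,-1,4,0,0,0,10],[-2,-1,9,0,0,0,10],[-2,-1,14,0,0,0,10],[-2,-1,19,0,0,0,10],[-2,-1,22,0,0,0,10],[-2,-1,24,0,0,0,10],[-2,-1,26,0,0,0,10],[-2,-1,28,0,0,0,10],[-2,-1,28,0,0,0,10]]]'
```

```text
time: 6.75
position: [0.4666, 0.1554, 0.1783]
tool_rot: [-2.2, -2.242, 0.001]
ft_force: [0.6, 0.4, -1.8]
grip_width: 0.175
grip_force: 40.0
```

The tip is 5 mm below the top face with no force, so it's inside the eye. I'll feel for a floor at 21 mm.

```bash
python3 -m jog '[[[0,0,6,0,0,0,10],[0,0,12,0,0,0,10],[0,0,18,0,0,0,10],[0,0,24,0,0,0,10],[0,0,29,0,0,0,10],[0,0,33,0,0,0,10],[0,0,35,0,0,0,10],[0,0,37,0,0,0,10],[0,0,39,0,0,0,10],[0,0,39,0,0,0,10]]]'
```

```text
time: 7.75
position: [0.4667, 0.1554, 0.1394]
tool_rot: [-2.2, -2.243, 0.0]
ft_force: [0.2, -0.4, -2.1]
grip_width: 0.172
grip_force: 40.0
```

```bash
python3 -m jog '[[[0,0,3,0,0,0,10],[0,0,6,0,0,0,10],[0,0,9,0,0,0,10],[0,0,11,0,0,0,10],[0,0,13,0,0,0,10],[0,0,14,0,0,0,10],[0,0,14,0,0,0,10]]]'
```

```text
time: 8.45
position: [0.4666, 0.1554, 0.1254]
tool_rot: [-2.2, -2.243, 0.0]
ft_force: [0.0, 0.1, -2.2]
grip_width: 0.176
grip_force: 40.0
```

The punch is down to 4 mm above the bench with no contact, so head_1 at (0.467, 0.156) is the through-bored one. I'll withdraw and return the punch.

```bash
python3 -m jog '[[[0,0,-10,0,0,0,10],[0,0,-25,0,0,0,10],[0,0,-45,0,0,0,10],[0,0,-70,0,0,0,10],[0,0,-95,0,0,0,10],[0,0,-115,0,0,0,10],[0,0,-122,0,0,0,10],[0,0,-122,0,0,0,10]]]' && python3 -c "
from h import *
d=grab('side','s4')
tool([.6366,.2057,.246],1.1)
a=cv2.imread('pics/s4.png')[130:280,230:380]
cv2.imwrite('pics/v4.png',cv2.resize(a,(600,600),interpolation=cv2.INTER_CUBIC))"
```

```text
time: 9.25
position: [0.4675, 0.1558, 0.2491]
tool_rot: [2.198, 2.241, 0.003]
ft_force: [0.1, 0.5, -2.0]
grip_width: 0.174
grip_force: 40.0
pos [0.4668 0.1555 0.2479] y-axis [1.    0.019 0.001] z [ 0.001 -0.    -1.   ] t 9.3
shift mm [ 47.  170.7   2. ]
turn deg [ 0.06  0.03 -0.  ]
```

View pics/v4.png

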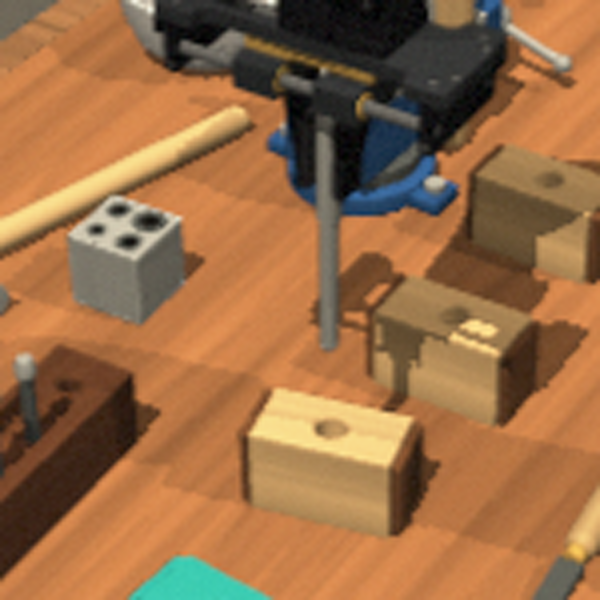

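The head is still standing, eye at (330,429). The punch is held straight with its tip at (328,348), and the empty socket shows at (69,386).

```bash
python3 -c "
from h import *
d=load('s4')
f=lambda u,v:[(u+.5)/4-.5+230,(v+.5)/4-.5+130]
print(atz(d,[f(328.5,347),f(330,429),f(69,386)],[.126,.062,.06])*1000)"
python3 -m jog '[[[11,40,0,0,0,0,10],[22,80,0,0,0,0,10],[33,120,0,0,0,0,10],[41,149,0,0,0,0,10],[45,164,0,0,0,0,10],[47,170.5,0,0,0,0,10],[47,170.5,0,0,0,0,10],[47,170.5,0,0,0,0,10]]]'
```

```text
[[470.66351807 157.29324057 126.        ]
 [468.30086222 160.04687599  62.        ]
 [637.15983261 212.1604871   60.        ]]
time: 10.1
position: [0.6353, 0.2057, 0.2471]
tool_rot: [-2.199, -2.243, 0.002]
ft_force: [-0.1, 0.3, -1.2]
grip_width: 0.173
grip_force: 40.0
```

The commanded shifts sum to zero in x and y, so the tool is exactly above the grasp pose and 111 mm up. I'll lower it past the socket mouth and check the force.

```bash
python3 -m jog '[[[0,0,12,0,0,0,10],[0,0,25,0,0,0,10],[0,0,38,0,0,0,10],[0,0,50,0,0,0,10],[0,0,58,0,0,0,10],[0,0,62,0,0,0,10],[0,0,65,0,0,0,10],[0,0,68,0,0,0,10],[0,0,70,0,0,0,10],[0,0,70,0,0,0,10]]]'
```

```text
time: 11.1
position: [0.6366, 0.2057, 0.1776]
tool_rot: [2.2, 2.242, 0.001]
ft_force: [1.0, -0.1, -2.4]
grip_width: 0.173
grip_force: 40.0
```

```bash
python3 -m jog '[[[0,0,6,0,0,0,10],[0,0,12,0,0,0,10],[0,0,18,0,0,0,10],[0,0,24,0,0,0,10],[0,0,30,0,0,0,10],[0,0,35,0,0,0,10],[0,0,38,0,0,0,10],[0,0,40,0,0,0,10],[0,0,40,0,0,0,10]]]'
```

```text
time: 12.0
position: [0.6365, 0.2056, 0.1373]
tool_rot: [2.2, 2.242, 0.0]
ft_force: [3.0, 0.2, -2.7]
grip_width: 0.174
grip_force: 39.9
```

```bash
python3 -m jog '[[[0,0,0.5,0,0,0,50],[0,0,0.5,0,0,0,50],[0,0,0.5,0,0,0,50],[0,0,0.5,0,0,0,60],[0,0,-20,0,0,0,60],[0,0,-50,0,0,0,60],[0,0,-90,0,0,0,60],[0,0,-130,0,0,0,87],[0,0,-150,0,0,0,87],[0,0,-150,0,0,0,87]]]'; python3 -c "
from h import *
tool([.467,.156,.28],103)"
```

```text
time: 13.0
position: [0.6373, 0.207, 0.2917]
tool_rot: [2.198, 2.241, 0.009]
ft_force: [-0.0, 0.1, -1.0]
grip_width: 0.878
grip_force: 0.0
pos [0.6373 0.207  0.2917] y-axis [1.    0.019 0.006] z [ 0.006  0.002 -1.   ] t 13.0
shift mm [ -47.8 -171.3   10.6]
turn deg [ 0.19 -0.33 78.11]
```

```bash
python3 -m jog '[[[-5,-18,0,0,0,8,87],[-10,-36,0,0,0,16,87],[-15,-54,0,0,0,24,87],[-20,-72,0,0,0,32,87],[-25,-90,0,0,0,40,87],[-30,-108,0,0,0,48,87],[-35,-126,0,0,0,56,87],[-40,-144,0,0,0,64,87],[-45,-162,10,0,0,72,87],[-48,-171,10,0,0,78,87]]]'; python3 -m jog '[[[0,0,0,0,0,0,87],[0,0,0,0,0,0,87]]]'; python3 -c "
from h import *
d=grab('top','t5');e=grab('side','s5')
tool([.467,.156,.021],103)
a=cv2.imread('pics/s5.png')[120:320,200:400];b=cv2.imread('pics/t5.png')[130:330,250:450]
cv2.imwrite('pics/v5.png',cv2.resize(np.hstack([a,b]),(800,400),interpolation=cv2.INTER_CUBIC))"
```

```text
time: 14.0
position: [0.4639, 0.1535, 0.2753]
tool_rot: [3.121, 0.349, -0.006]
ft_force: [0.7, -0.6, -0.7]
grip_width: 0.997
grip_force: 0.0
time: 14.2
position: [0.4663, 0.1542, 0.2771]
tool_rot: [3.12, 0.362, -0.0]
ft_force: [0.4, -0.1, -0.3]
grip_width: 0.998
grip_force: 0.0
pos [0.4666 0.1546 0.2773] y-axis [ 0.228 -0.974 -0.001] z [-0.  0. -1.] t 14.3
shift mm [  0.7  -1.2 256.3]
turn deg [-0.03  0.01  0.2 ]
```

View pics/v5.png

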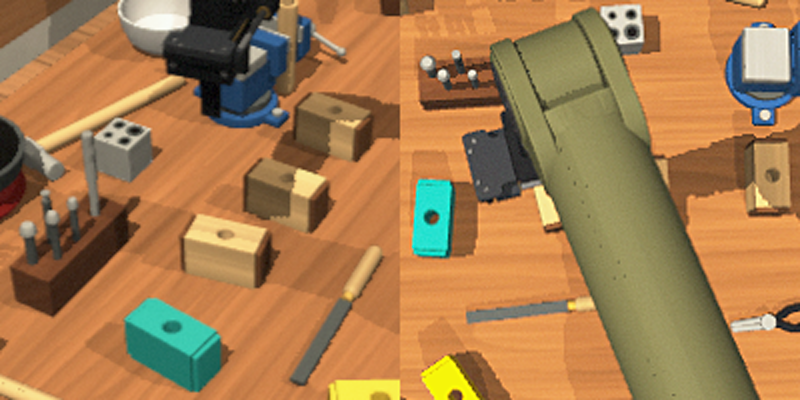

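The punch stands in its socket again (90,175), and head_1 is upright at (225,248) below the gripper. I'll go down and grip it.

```bash
python3 -m jog '[[[0.7,-1.2,40,0,0,0.2,87],[0.7,-1.2,80,0,0,0.2,87],[0.7,-1.2,120,0,0,0.2,87],[0.7,-1.2,160,0,0,0.2,87],[0.7,-1.2,200,0,0,0.2,87],[0.7,-1.2,225,0,0,0.2,87],[0.7,-1.2,243,0,0,0.2,87],[0.7,-1.2,253,0,0,0.2,87],[0.7,-1.2,256,0,0,0.2,87],[0.7,-1.2,256,0,0,0.2,87]]]'; python3 -m jog '[[[0,0,0,0,0,0,60],[0,0,0,0,0,0,54],[0,0,0,0,0,0,50],[0,0,0,0,0,0,40],[0,0,0,0,0,0,40],[0,0,0,0,0,0,40],[0,0,0,0,0,0,40],[0,0,0,0,0,0,40]]]' 40; python3 -m jog '[[[0,0,-10,0,0,0,40],[0,0,-40,0,0,0,40],[0,0,-80,0,0,0,40],[0,0,-120,0,0,0,40],[0,0,-160,0,0,0,40],[0,0,-200,0,0,0,40],[0,0,-235,0,0,0,40],[0,0,-260,0,0,0,40],[0,0,-260,0,0,0,40]]]'; python3 -c "
from h import *
tool([.6106,-.2438,.281],103);print(ctrl.get_state()['joint_positions'])"
```

```text
time: 15.3
position: [0.467, 0.1561, 0.0217]
tool_rot: [-3.121, -0.354, -0.0]
ft_force: [0.1, -0.3, 0.9]
grip_width: 1.0
grip_force: 0.0
time: 16.1
position: [0.4669, 0.1552, 0.0217]
tool_rot: [3.121, 0.352, 0.0]
ft_force: [-0.2, -2.1, 2.1]
grip_width: 0.571
grip_force: 40.0
time: 17.0
position: [0.4681, 0.1573, 0.285]
tool_rot: [-3.121, -0.354, -0.01]
ft_force: [0.3, 0.0, -3.2]
grip_width: 0.573
grip_force: 40.0
pos [0.4681 0.1573 0.285 ] y-axis [ 0.224 -0.975  0.   ] z [ 0.006  0.001 -1.   ] t 17.0
shift mm [ 49.  422.8   4.5]
turn deg [ 0.01 -0.37 -0.05]
[ 0.50252867 -0.0199581  -0.85802052  1.70822277 -0.01415329  1.44013287
 -1.69834057]
```

```bash
python3 -m jog '[[[5,43,0,0,0,0,40],[10,88,0,0,0,0,40],[16,134,0,0,0,0,40],[21,180,0,0,0,0,40],[26,226,0,0,0,0,40],[32,272,0,0,0,0,40],[37,318,0,0,0,0,40],[42,362,0,0,0,0,40],[46,396,0,0,0,0,40],[49,422.5,0,0,0,0,40]]]'; python3 -m jog '[[[0,0,0,0,0,0,40],[0,0,0,0,0,0,40]]]'; python3 -c "
from h import *
d=grab('top','t6');e=grab('side','s6')
tool([.6106,-.2438,.281],103)
a=cv2.imread('pics/s6.png')[70:170,290:390];b=cv2.imread('pics/t6.png')[110:210,420:520]
cv2.imwrite('pics/v6.png',cv2.resize(np.hstack([a,b]),(800,400),interpolation=cv2.INTER_CUBIC))"
```

```text
time: 18.0
position: [0.6081, -0.2475, 0.2785]
tool_rot: [-3.12, -0.35, 0.005]
ft_force: [0.2, 0.1, -2.2]
grip_width: 0.573
grip_force: 40.0
time: 18.2
position: [0.6081, -0.2447, 0.279]
tool_rot: [-3.118, -0.352, 0.004]
ft_force: [0.2, -0.0, -1.6]
grip_width: 0.57
grip_force: 40.0
pos [ 0.6085 -0.243   0.2805] y-axis [ 0.226 -0.974 -0.002] z [-0.001  0.002 -1.   ] t 18.3
shift mm [ 1.8  1.3 -0.5]
turn deg [-0.13  0.06  0.04]
```

View pics/v6.png

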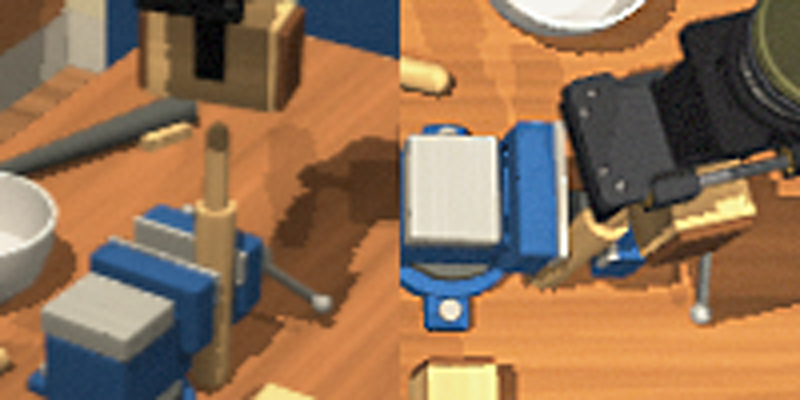

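The side view shows the tenon end at (217,130), with the head above it and its near lower corners at about (140,90) and (269,108). I'll check their alignment within this one camera frame.

```bash
python3 - <<'E'
from h import *
d=load('s6'); f=lambda u,v:[(u+.5)/4-.5+290,(v+.5)/4-.5+70]
p=atz(d,[f(217,129),f(140,90),f(269,108)],[.226,.2595,.2595])*1000
print(p.round(1)); 
ax=p[1]-p[2]; print('len',np.linalg.norm(ax),'yaw',np.degrees(np.arctan2(ax[1],ax[0])))
y=np.radians(13);X=np.array([np.cos(y),np.sin(y)]);Y=np.array([-np.sin(y),np.cos(y)])
print('head centre side frame',(p[1]+p[2])[:2]/2-25*Y)
c=np.array([.6095,-.2438]);
for n,sx,sy in(('L',1,1),('R',-1,1)):
    q=c+X*.055*sx+Y*.025*sy; uv=proj(d,[[*q,.2595]])[0]; print(n,(uv-[290,70]+.5)*4-.5)
# enlarge: colour profile of tenon in side at several rows, centre column
t=load('side0'); g=t['image'].astype(int)
for z in(.17,.19,.21,.222): 
    u,v=proj(t,[[.6106,-.2406,z]])[0]; print(z,u.round(2),v.round(2),g[int(round(v)),int(u)-6:int(u)+8,0])
E
```

```text
[[ 610.2 -237.   226. ]
 [ 655.  -202.4  259.5]
 [ 563.2 -227.2  259.5]]
len 95.07118367719993 yaw 15.092581719097062
head centre side frame [ 614.71091923 -239.16385782]
L [140.43030453  86.63868797]
R [288.19158634 109.92315894]
0.17 343.79 118.51 [167 164 167 167 158 158 167 165 156 133 164 188 189 188]
0.19 344.0 112.47 [199 197 192 194 165 157 164 166 161 138 173 193 195 199]
0.21 344.2 106.33 [191 190 192 162 156 164 167 165 150 166 186 195 195 191]
0.222 344.32 102.6 [183 196 193 187 196 220 223 219 201 190 194 193 193 194]
```

```bash
python3 -m jog '[[[2,0.7,6,0,0,0,40],[2,0.7,14,0,0,0,40],[2,0.7,22,0,0,0,40],[2,0.7,28,0,0,0,40],[2,0.7,31,0,0,0,40],[2,0.7,33,0,0,0,40],[2,0.7,35,0,0,0,40],[2,0.7,36,0,0,0,40],[2,0.7,37,0,0,0,40],[2,0.7,37,0,0,0,40]]]'; python3 -m jog '[[[0,0,1,0,0,0,40],[0,0,2,0,0,0,40],[0,0,2,0,0,0,40]]]'; python3 -c "
from h import *
tool([.6106,-.2438,.281],103)"
```

```text
time: 19.3
position: [0.6109, -0.2454, 0.2445]
tool_rot: [3.122, 0.353, 0.0]
ft_force: [-0.8, 0.2, -2.5]
grip_width: 0.569
grip_force: 40.0
time: 19.6
position: [0.6109, -0.2456, 0.2426]
tool_rot: [3.121, 0.353, 0.0]
ft_force: [0.5, -0.8, -2.6]
grip_width: 0.572
grip_force: 40.0
pos [ 0.6109 -0.2456  0.2426] y-axis [ 0.223 -0.975  0.   ] z [ 0. -0. -1.] t 19.6
shift mm [  0.1  -1.8 -38.4]
turn deg [ 0.03 -0.01 -0.11]
```

```bash
for i in 1; do :; done; python3 -m jog '[[[0,-0.8,1,0,0,0,40],[0,-0.8,2,0,0,0,40],[0,-0.8,3,0,0,0,40],[0,-0.8,4,0,0,0,40],[0,-0.8,4,0,0,0,40]]]'; python3 -m jog '[[[0,0,1,0,0,0,40],[0,0,2,0,0,0,40],[0,0,3,0,0,0,40],[0,0,4,0,0,0,40],[0,0,4,0,0,0,40]]]'
```

```text
time: 20.1
position: [0.6109, -0.2461, 0.2384]
tool_rot: [3.12, 0.351, 0.001]
ft_force: [1.9, -4.2, -2.3]
grip_width: 0.572
grip_force: 40.0
time: 20.6
position: [0.6106, -0.2463, 0.2344]
tool_rot: [3.12, 0.351, 0.0]
ft_force: [1.6, -4.0, -1.0]
grip_width: 0.573
grip_force: 40.0
```

The head is on the tenon with a light side load towards -y. I'll ease it that way and go on.

```bash
python3 -m jog '[[[0.2,1.2,0,0,0,0,40],[0.2,1.2,2,0,0,0,40],[0.2,1.2,4,0,0,0,40],[0.2,1.2,6,0,0,0,40],[0.2,1.2,8,0,0,0,40],[0.2,1.2,10,0,0,0,40],[0.2,1.2,12,0,0,0,40],[0.2,1.2,14,0,0,0,40],[0.2,1.2,16,0,0,0,40],[0.2,1.2,16,0,0,0,40]]]'
```

```text
time: 21.6
position: [0.6111, -0.2465, 0.2188]
tool_rot: [3.121, 0.352, 0.0]
ft_force: [2.2, -5.3, -0.2]
grip_width: 0.57
grip_force: 40.0
```

```bash
python3 -m jog '[[[0.2,1,0,0,0,0,40],[0.2,1,3,0,0,0,40],[0.2,1,6,0,0,0,40],[0.2,1,9,0,0,0,40],[0.2,1,12,0,0,0,40],[0.2,1,15,0,0,0,40],[0.2,1,18,0,0,0,40],[0.2,1,21,0,0,0,40],[0.2,1,24,0,0,0,40],[0.2,1,24,0,0,0,40]]]'
```

```text
time: 22.6
position: [0.611, -0.2469, 0.1935]
tool_rot: [-3.122, -0.352, 0.002]
ft_force: [-0.5, -5.0, -3.6]
grip_width: 0.571
grip_force: 40.0
```

```bash
python3 -m jog '[[[0,0.8,2,0,0,0,40],[0,0.8,4,0,0,0,40],[0,0.8,6,0,0,0,40],[0,0.8,8,0,0,0,40],[0,0.8,9.5,0,0,0,40],[0,0.8,10.5,0,0,0,40],[0,0.8,10.5,0,0,0,40]]]'; python3 -m jog '[[[0,0,0.7,0,0,0,40],[0,0,1.4,0,0,0,40],[0,0,2.0,0,0,0,40],[0,0,2.0,0,0,0,40]]]'
```

```text
time: 23.3
position: [0.6117, -0.2471, 0.1837]
tool_rot: [-3.121, -0.353, 0.0]
ft_force: [-1.1, -3.6, -3.0]
grip_width: 0.567
grip_force: 40.0
time: 23.7
position: [0.6118, -0.2471, 0.1819]
tool_rot: [-3.121, -0.353, -0.0]
ft_force: [-1.5, -1.8, -3.5]
grip_width: 0.576
grip_force: 40.0
```

```bash
python3 -m jog '[[[0,0,0.5,0,0,0,40],[0,0,1,0,0,0,40],[0,0,1.5,0,0,0,40],[0,0,1.5,0,0,0,40]]]'
```

```text
time: 24.1
position: [0.6118, -0.2471, 0.1817]
tool_rot: [3.121, 0.353, 0.001]
ft_force: [-3.1, -1.7, 4.8]
grip_width: 0.573
grip_force: 40.0
```

The vertical force rises at TCP z = 0.1817, which is the 0.160 m shoulder height plus the 21.7 mm grasp height. The head is home. I'll release and retreat.

```bash
python3 -m jog '[[[0,0,0,0,0,0,60],[0,0,0,0,0,0,75],[0,0,0,0,0,0,75],[0,0,0,0,0,0,75],[0,0,-10,0,0,0,75],[0,0,-40,0,0,0,75],[0,0,-80,0,0,0,75],[0,0,-120,0,0,0,75],[0,0,-150,0,0,0,75]]]'; python3 -m jog '[[[-40,0,0,0,0,0,75],[-80,0,0,0,0,0,75],[-120,0,0,0,0,0,75],[-150,40,0,0,0,0,75],[-150,90,0,0,0,0,75],[-150,140,0,0,0,0,75],[-150,180,0,0,0,0,75],[-150,180,0,0,0,0,75]]]'; python3 -c "
from h import *
d=grab('top','t7');e=grab('side','s7')
C=cloud(d);m=(abs(C[...,0]-.611)<.05)&(abs(C[...,1]+.246)<.05)&(C[...,2]>.2);print('head top z',np.median(C[m][:,2]),m.sum())
a=cv2.imread('pics/s7.png')[60:300,180:420];b=cv2.imread('pics/t7.png')[100:340,250:490]
b=cv2.imread('pics/t7.png')[80:320,270:510]
cv2.imwrite('pics/v7.png',cv2.resize(np.hstack([a,b]),(800,400),interpolation=cv2.INTER_CUBIC))"
```

```text
time: 25.0
position: [0.6123, -0.2473, 0.3344]
tool_rot: [3.12, 0.353, 0.005]
ft_force: [0.9, 0.5, 0.0]
grip_width: 0.865
grip_force: 0.0
time: 25.8
position: [0.5037, -0.463, 0.3278]
tool_rot: [-3.123, -0.34, 0.004]
ft_force: [0.4, -0.2, -1.0]
grip_width: 0.862
grip_force: 0.0
head top z 0.22176033398473796 831
```

View pics/v7.png

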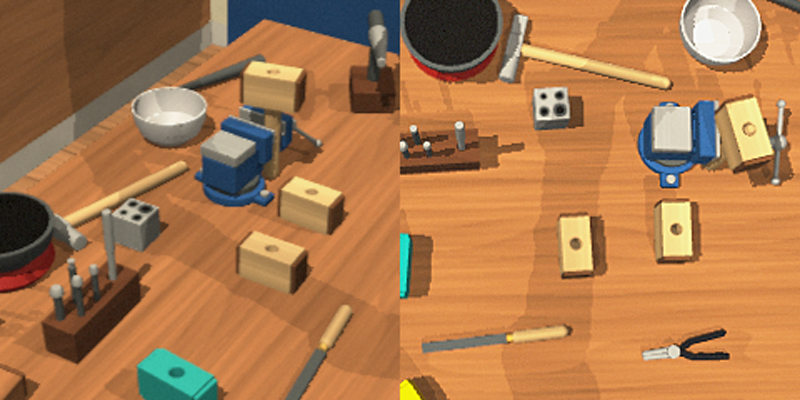

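The head sits level on the handle at (745,133), its top at z = 0.2218 against an expected 0.222. The punch is in its socket at (110,245), and the other two heads stand undisturbed.

```bash
python3 -c "
from bench import ctrl
print(ctrl.close_job())"
```

```text
the job is handed in; nothing more can be done
None
```

The job is handed in at about 26 s: the first eye tried was the through-bored one, the punch is back in its socket, that head is home on the shoulder and released, and the other two heads still stand on the bench.

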